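# Set the number block to tray 2-5 in the fossil store

## Robot

A 6-joint arm with a two-finger parallel gripper is mounted at the origin on the work surface. World frame = base frame: x ahead of the robot, y to its left, z up, the work surface at z = 0. Lengths are in m, angles in rad, forces in N, time in s.
With the tool pointing down it reaches from about 0.3 to 0.95 m from the base axis. Payload 3.1 kg.
Tool frame: the origin (TCP) lies midway between the tips of the shut fingers; the grasp point (between the pads) lies 19 mm behind it (env.grip_depth is the distance from the TCP to the grasp point, in m); z points along the fingers, y is the line along which they close (so a half turn about z gives the same grasp; the last joint's range is limited). The gripper opens to 85 mm and grips with 20 to 120 N. Pads are 22 mm wide; open, the fingers measure 114 mm over their backs; the gripper's body (76 mm by 85 mm) begins 54 mm behind the grasp point. The pads swing forward as they close: fully open they stand 13 mm farther back than shut.
Start: joints at [1.27, 0.308, 1.634, -0, 1.2, -0.07], TCP at [0.143, 0.608, 0.204] pointing down, gripper open.
Joint ranges: [-3.06, 3.06], [-0.79, 1.96], [0.05, 2.63], [-1.19, 4.34], [0.05, 2.64], [-2.94, 2.94]. Speed limits (rad/s): [2.79, 2.79, 3.14, 3.14, 3.14, 3.14].

## Interface

Orientations are given as a unit quaternion [w, x, y, z].
In Python, from station import env gives the robot as it stands. The module is installed in compiled form; this text tells all that it offers.
- The arm moves only by the tool send_rows, never from a script. Its argument "targets" is a list of rows, each a list of 6 numbers: the shift along the world's x, y, z each as a share of 0.12 m, from -1 to 1, then the turn, a rotation vector about the world's x, y, z each as a share of 360 degrees, from -1 to 1. A call has 1 to 10 rows; each row shifts and turns the commanded pose from where the row before left it; what a row does not reach is not made up. A row lasts 1/10 s, in which the tool goes at most 50 mm and 8.59 degrees, less where a joint would pass 70% of its speed; a pose out of reach is approached as far as the arm can. A call with a number of a shift or a turn outside -1 to 1 is refused whole. A call with a gripper value outside its range is refused whole. "gripper" is the gripper's target within -1 to 1 (fully open at 1, half-way at 0, shut at -1), set as the call begins (left out, the last holds). The fingers move at their own pace and stop on an object; the grip force is fixed at half the most. Time passes only in rows, so rows that do not move let the fingers close. It gives the time, the measured TCP pose, the force, the opening and the grip force at its end, in the units of the state.
- env.observe(): the state, without advancing time (a new reading comes with each control period).
- env.camera(name): name is "scene" or "top" or "wrist"; returns a dict with "image" (400x640x3 uint8, red, green, blue), "camera_matrix" (3x3 intrinsics, pixels), "R" (3x3) and "t" (3): a world point X has camera coordinates R X + t; the wrist camera has in their place "tool_from_camera" (4x4, takes a point from camera to tool coordinates, whose origin is the TCP and whose axes are the flange's). Camera axes: x right, y down, z forward; pixel columns grow to the right and rows downward; lengths in m; the calibration is good to about 2 mm. A picture is of the moment at which its call begins: read the wrist's pose just before it. There is no depth.
- env.hand_in(): hands the job in; it is judged then, once.
Trained networks look in a picture, given as the dict that the camera call returned (one of the last four; its "shot" number tells which), for a name from the list of things; names that differ only in an ending like _2 or _b are one class to them, and where a whole thing is asked for, a point or a joint stands for the part that bears it (a point fixed in the world has none). Each returns a list of dicts, best first, with "confidence" (0 to 1); they miss things now and then, are a little off and sometimes report something else, mostly with a low value. They report only what shows in the picture. A call takes as long as a camera call.
- env.find_in(picture, label): "point" ([x, y, z] in m, in world coordinates, good to about 4 mm: the middle of the surface that is visible of it).
The state is a dict: "clock": time; "joint_pos": joint angles; "joint_vel": joint speeds; "joint_efforts": joint torques, N m; "position": TCP position; "tcp_rot": TCP orientation; "ft_force": force on the tool from outside, world axes, zero at the start; "torque": the same for the moment, N m; "grip_width": opening from 0.0 (shut) to 1.0 (fully open); "grasp_force": force on a finger pad.
Only numpy, scipy, OpenCV 4.12 (cv2) and the standard library are available. Lean on these libraries where they do the work, as an engineer would, in place of code of your own. Each camera call takes 0.05 s, during which the arm holds its last target. There are 200 camera calls.

## Task

Tray two-five is next to be photographed. On the number block with the BLUE frame, roll the left wheel until its face 2 (yellow, two dots) is squarely on top and the right wheel until its face 5 (blue, five dots) is squarely on top; left and right are as seen from the robot. Leave the wheels of the green number block alone, and do not disturb the ammonite, the slate slab or the hand lens.

Things in the scene. Friction and masses are not known exactly. Their poses are not given: they have to be found in the camera images.
- blue_block: Number block with a blue frame, fixed to the table: base 115 (x) x 150 (y) x 12 mm, three upright cheeks (44 mm long in x, 8 thick, at y = -67, 0, 67) to 78 mm high, carrying a level axle along y 62 mm above the table with two separate wheels, centred at y = +33.5 (left) and -33.5 mm (right), x = 0. Origin: centre of the underside; x away from the robot, y left, z up; yaw within 20 degrees.
- blue_left_axle (a point): Centre of the blue block's left wheel, on its axle (axes as the block's). Both wheels: six-sided drum 30 mm wide, flat faces 30 mm from the axle; on the six edges stand radial black finger bars, 5 mm thick, as wide as the drum, tips 46 mm from the axle. Between bars 4 mm above a face there is 33 mm of room: a fingertip lowered there pushes a bar along the block's x.
- blue_right_axle (a point): Centre of the blue block's right wheel, same build. Faces are marked by dots and colour: 1 white, 2 yellow, 3 orange, 4 red, 5 blue, 6 green. With a face squarely up it is level, 92 mm above the table, with bars at 30 degrees before and behind it. The cheeks end 14 mm below that face.
- blue_left (a joint): Left wheel's angle, rad: 0 with face 1 squarely up; grows as the top rolls away from the robot; face k is up at (k-1) x 1.0472, so face 2 at 1.047. Bars stand at (angle + 0.5236 + n x 1.0472) from upright towards +x. Range -0.6 to 5.84. Light friction (1 to 2 N at a bar tip) holds it anywhere; no clicks, no spring. Starts at 1.70 to 2.55: roll it towards the robot.
- blue_right (a joint): Right wheel's angle, counted the same way; face 5 is squarely up at 4.189. Same range and friction. Starts at 2.65 to 3.55: roll it away from the robot.
- green_left_bar (a point): A bar tip on the left wheel of the second block, same build and size but with a green painted frame, fixed to the table: not to be turned. The two blocks swap places between starts.
- green_right_bar (a point): A bar tip on the right wheel of the green block: not to be turned.
- ammonite: Bystander: loose ochre fossil disc with a brown spiral, 68 mm across, 18 mm high, lying on the table beyond the blocks. Origin: centre of its underside.
- slab: Bystander: loose dark slate slab with a ribbed fossil, 75 x 100 x 16 mm, lying beyond the blocks. Origin: centre of its underside.
- lens: Bystander: loose black hand lens, ring 64 mm across with a handle 85 mm long towards its -y, 10 mm high, lying beyond the blocks. Origin: centre of the ring's underside.

How it is judged:
At the end, for the whole second after the job is handed in: The blue block's left wheel rests with face 2 up (1.047 rad) and its right wheel with face 5 up (4.189 rad), each within 0.24 rad (14 degrees) and still (value of joint blue_left between 0.807 and 1.287 rad and value of joint blue_right between 3.949 and 4.429 rad and velocity of joint blue_left between -0.1 and 0.1 rad/s and velocity of joint blue_right between -0.1 and 0.1 rad/s); the robot touches nothing.
It fails at once if a wheel of the green block is turned (a bar tip moves more than 12 mm) (distance of any of green_left_bar, green_right_bar from where it was at the start of the episode above 0.012 m).
It fails at once if the ammonite, the slab or the lens is moved more than 20 mm (distance of any of ammonite, slab, lens from where it was at the start of the episode above 0.02 m).
It also fails if it takes over 48 s, if anything falls off the work surface, if the arm or the gripper's body presses on something with over 40 N, if the wrist force passes 120 N, or if a joint passes its speed limit or range.

## Working session

There is one attempt and no reset: what is moved stays moved. The work goes in short steps, Python scripts to look and compute and a tool call to move; the robot and the scene stay as the last step left them, time stands still between calls to the robot, and variables do not carry over. Pictures are saved under pics/ and viewed, at most 10 in all, crops included, and the job is handed in when it is done.

Besides the shell and the picture viewer there is one more tool, called after ">>>" by a JSON object that holds its "name" and its "arguments". send_rows: Moves the arm, as the interface text tells. Its arguments: {"type":"object","properties":{"targets":{"type":"array"},"gripper":{"type":"number"}},"required":["targets"]}

```bash
mkdir -p pics
python3 - <<'E'
from station import env
import cv2, numpy as np
s=env.observe(); print({k:np.round(v,3) for k,v in s.items()})
ims=[]
for c in ("top","scene"):
    p=env.camera(c); cv2.imwrite(f"pics/{c}0.png",p["image"][:,:,::-1])
    for l in ("blue_block","blue_left_axle","blue_right_axle","green_left_bar","ammonite","slab","lens"):
        for d in env.find_in(p,l)[:2]: 
            X=np.array(d["point"]); q=p["camera_matrix"]@(p["R"]@X+p["t"]); print(c,l,np.round(X,3),round(d["confidence"],2),np.round(q[:2]/q[2]))
    print(np.round(-p["R"].T@p["t"],3))
E
```

```text
{'clock': np.float64(0.0), 'joint_pos': array([ 1.27 ,  0.309,  1.635,  0.   ,  1.2  , -0.07 ]), 'joint_vel': array([-0.001, -0.001, -0.   , -0.   ,  0.001,  0.   ]), 'joint_efforts': array([-1.0000e-03, -4.1526e+01, -2.7666e+01, -0.0000e+00,  1.0000e-02,
       -0.0000e+00]), 'position': array([0.143, 0.608, 0.203]), 'tcp_rot': array([-0.   ,  0.115,  0.993, -0.001]), 'ft_force': array([-0.381, -0.155, -0.117]), 'torque': array([ 0.023,  0.045, -0.031]), 'grasp_force': np.float64(0.0), 'grip_width': np.float64(1.002)}
top blue_block [0.547 0.132 0.054] 0.65 [255. 244.]
top blue_left_axle [0.546 0.131 0.052] 0.57 [256. 245.]
top blue_right_axle [0.544 0.133 0.055] 0.97 [255. 246.]
top green_left_bar [ 0.569 -0.095  0.09 ] 0.71 [365. 234.]
top ammonite [ 0.785 -0.023  0.014] 0.84 [329. 144.]
top ammonite [ 0.568 -0.096  0.092] 0.28 [366. 235.]
top slab [0.729 0.191 0.019] 0.82 [235. 165.]
top lens [ 0.762 -0.194  0.011] 0.65 [402. 156.]
top lens [0.555 0.099 0.087] 0.46 [270. 240.]
[0.496 0.014 0.875]
scene blue_block [0.574 0.13  0.057] 0.64 [370. 191.]
scene blue_left_axle [0.573 0.136 0.055] 0.57 [372. 191.]
scene blue_right_axle [0.569 0.133 0.054] 0.65 [371. 190.]
scene blue_right_axle [ 0.795 -0.019  0.019] 0.63 [321. 297.]
scene green_left_bar [ 0.593 -0.103  0.085] 0.82 [269. 204.]
scene ammonite [ 0.793 -0.02   0.015] 0.69 [321. 296.]
scene slab [0.738 0.192 0.017] 0.83 [412. 259.]
scene lens [ 0.767 -0.19   0.013] 0.64 [239. 297.]
[ 1.135 -0.089  0.932]
```

View pics/top0.png

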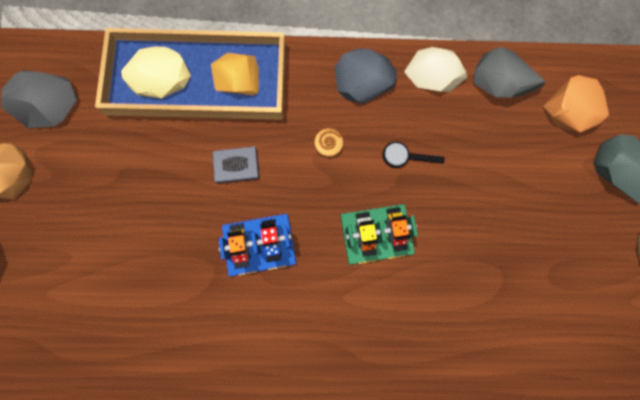

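View pics/scene0.png

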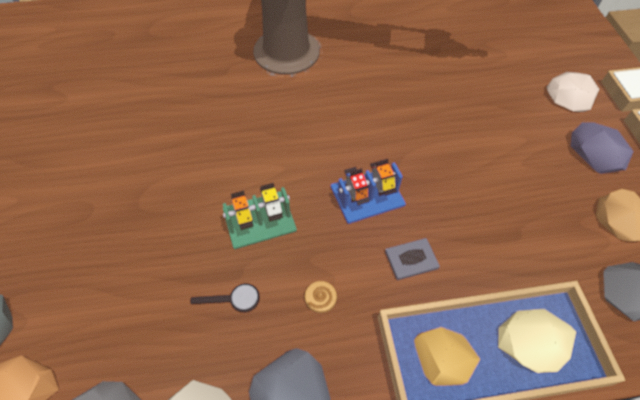

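The top view shows the blue block at about (257,245): left wheel orange up, right wheel red up, and base yawed about +7°. The green block is at (380,234). The scene view agrees with this. I'll go above it with the gripper shut.

>>> {"name": "send_rows", "arguments": {"targets": [[0.21,-0.28,0.08,0,0,0.004],[0.21,-0.28,0.08,0,0,0.004],[0.21,-0.28,0.08,0,0,0.004],[0.21,-0.28,0.08,0,0,0.004],[0.21,-0.28,0.08,0,0,0.004],[0.21,-0.28,0.08,0,0,0.004],[0.21,-0.28,0.08,0,0,0.004],[0.21,-0.28,0.08,0,0,0.004],[0.21,-0.28,0.08,0,0,0.004],[0.21,-0.28,0.08,0,0,0.004]], "gripper": -1}}

```text
clock: 1.8
position: [0.3958, 0.271, 0.3008]
tcp_rot: [0.0, -0.011, 1.0, 0.0]
ft_force: [0.7, 0.6, -0.2]
grip_width: -0.0
grasp_force: 0.0
```

>>> {"name": "send_rows", "arguments": {"targets": [[0.21,-0.28,0.0,0,0,0.004],[0.21,-0.28,0.0,0,0,0.004],[0.21,-0.28,0.0,0,0,0.004],[0.21,-0.28,0.0,0,0,0.004],[0,0,0,0,0,0],[0,0,0,0,0,0]]}}

```text
clock: 2.4
position: [0.4959, 0.1374, 0.2999]
tcp_rot: [-0.0, -0.059, 0.998, 0.0]
ft_force: [-0.5, 0.2, 1.0]
grip_width: 0.0
grasp_force: 0.0
```

```bash
cat > h.py <<'E'
from station import env
import cv2, numpy as np
from scipy.spatial.transform import Rotation as Ro
def wrist(name=None):
    s=env.observe(); p=env.camera("wrist")
    q=s["tcp_rot"]; T=np.eye(4); T[:3,:3]=Ro.from_quat([q[1],q[2],q[3],q[0]]).as_matrix(); T[:3,3]=s["position"]
    M=T@p["tool_from_camera"]; R=M[:3,:3].T; t=-R@M[:3,3]
    if name: cv2.imwrite(f"pics/{name}.png",p["image"][:,:,::-1])
    return s,p,R,t
def ray(p,R,t,uv,z):
    d=R.T@np.linalg.solve(p["camera_matrix"],[uv[0],uv[1],1]); c=-R.T@t
    return c+d*(z-c[2])/d[2]
def proj(p,R,t,X):
    q=(np.asarray(X)@R.T+t)@p["camera_matrix"].T; return q[:,:2]/q[:,2:]
E
python3 - <<'E'
from h import *
s,p,R,t=wrist("w1"); print(s["clock"],s["position"],s["tcp_rot"],s["grip_width"],-R.T@t)
print(np.round(p["tool_from_camera"],3),p["camera_matrix"])
for l in ("blue_block","blue_left_axle","blue_right_axle"): print(l,[(np.round(d["point"],3),d["confidence"]) for d in env.find_in(p,l)[:2]])
E
```

```text
2.4 [0.49590989 0.13744562 0.29994755] [-3.47749884e-04 -5.91584868e-02  9.98248487e-01  3.31968176e-04] 0.00025419638606892964 [0.42653075 0.12902553 0.46917622]
[[-0.    -0.96  -0.279  0.07 ]
 [ 1.    -0.     0.    -0.   ]
 [-0.    -0.279  0.96  -0.169]
 [ 0.     0.     0.     1.   ]] [[287.97078457   0.         317.10236779]
 [  0.         287.97078457 200.18452637]
 [  0.           0.           1.        ]]
blue_block [(array([0.536, 0.134, 0.06 ]), 0.95)]
blue_left_axle [(array([0.538, 0.13 , 0.067]), 0.77)]
blue_right_axle [(array([0.534, 0.131, 0.061]), 0.69)]
```

View pics/w1.png

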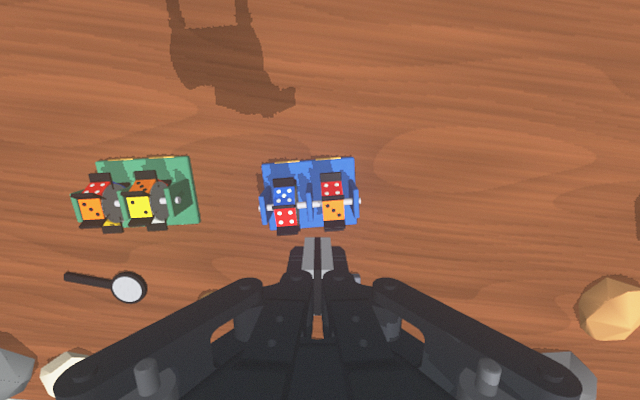

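The wrist view (down = +x, right = +y) shows the blue block at about (308,195). Its left wheel is at (332,200) with orange and red visible, its right wheel at (285,205) with red and blue. I'll zoom in to read corner points.

Run:
```python
import cv2
a=cv2.imread("pics/w1.png")[145:245,250:370]
cv2.imwrite("pics/w1z.png",cv2.resize(a,None,fx=6,fy=6,interpolation=cv2.INTER_CUBIC))
```

```text
(no output)
```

View pics/w1z.png

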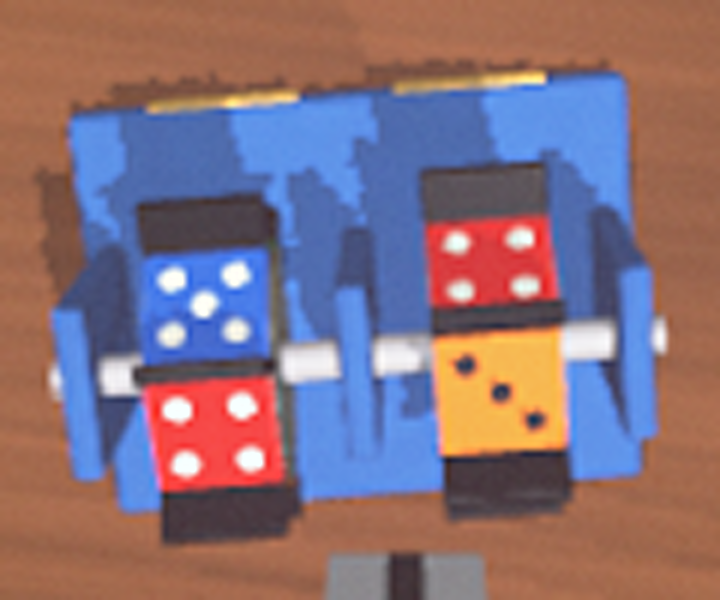

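```bash
cat > fit.py <<'E'
from h import *
from scipy.optimize import least_squares
def model(v):
    x,y,w,aL,aR=v; c,s=np.cos(w),np.sin(w)
    P=[(-57.5,-75,12),(-57.5,75,12),(57.5,-75,12),(57.5,75,12)]
    for a,k,yy in ((aR,5,-33.5),(aR,4,-33.5),(aL,4,33.5),(aL,3,33.5)):
        th=a-(k-1)*np.pi/3; P.append((30*np.sin(th),yy,62+30*np.cos(th)))
    P=np.array(P)/1000
    return np.c_[x+c*P[:,0]-s*P[:,1],y+s*P[:,0]+c*P[:,1],P[:,2]]
if __name__=="__main__":
    uv=(np.array([(70,115),(625,73),(122,512),(640,478),(204,303),(214,435),(491,263),(502,391)])+.5)/6-.5+[250,145]
    s,p,R,t=wrist()
    r=least_squares(lambda v:(proj(p,R,t,model(v))-uv).ravel(),[.545,.13,.1,2.3,3.4])
    print(np.round(r.x,4),np.round(r.fun.reshape(-1,2),1).tolist())
    v=r.x; c,sn=np.cos(v[2]),np.sin(v[2])
    for n,yy in(("L",.0335),("R",-.0335)): print(n,v[0]-sn*yy,v[1]+c*yy)
    q=s["tcp_rot"]; print("tool yaw of -x axis deg",np.degrees(np.arctan2(*(-Ro.from_quat([q[1],q[2],q[3],q[0]]).as_matrix()[:2,0])[::-1])),np.degrees(v[2]))
E
python3 fit.py
```

```text
[0.5498 0.1346 0.1965 2.1617 3.4049] [[-0.9, -0.2], [0.7, -0.2], [-0.9, 0.6], [0.7, 0.1], [0.1, 0.2], [0.1, -0.3], [0.1, 0.0], [-0.1, -0.0]]
L 0.5432634460765395 0.16740925083036898
R 0.556345681123001 0.10169886256345081
tool yaw of -x axis deg 7.0312388276548745 11.259751195740067
```

The fit is good: residuals are under 1 px. Yaw is 11.3°, the left wheel is at 2.16 and the right at 3.40. For the left wheel, one push takes the bar from +34° to -30°. I'll set the finger beyond that bar.

>>> {"name": "send_rows", "arguments": {"targets": [[0.156,0.065,-0.233,0,0,0.0024],[0.156,0.065,-0.233,0,0,0.0024],[0.156,0.065,-0.233,0,0,0.0024],[0.156,0.065,-0.233,0,0,0.0024],[0.156,0.065,-0.233,0,0,0.0024],[0,0,0,0,0,0],[0,0,0,0,0,0]]}}

```text
clock: 3.35
position: [0.5882, 0.1777, 0.1596]
tcp_rot: [-0.001, -0.099, 0.995, -0.0]
ft_force: [0.3, -0.3, 0.7]
grip_width: 0.001
grasp_force: 0.0
```

Run:
```python
from h import *
s,p,R,t=wrist("w2"); print(s["position"],s["tcp_rot"])
```

```text
[0.58823403 0.17774926 0.15958472] [-1.30661735e-03 -9.87463777e-02  9.95111759e-01 -1.83431801e-04]
```

View pics/w2.png

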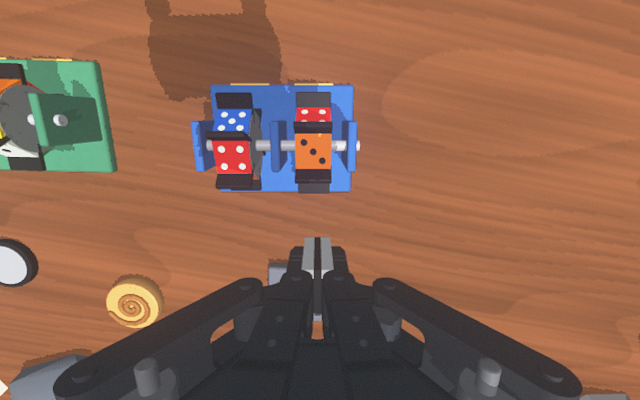

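The fingertips line up with the left wheel (columns 313 and 318), beyond its far bar. Now descend and push.

>>> {"name": "send_rows", "arguments": {"targets": [[0,0,-0.185,0,0,0],[0,0,-0.185,0,0,0],[0,0,-0.185,0,0,0],[0,0,0,0,0,0],[0,0,0,0,0,0]]}}

```text
clock: 3.9
position: [0.5899, 0.1772, 0.0956]
tcp_rot: [0.001, -0.098, 0.995, 0.0]
ft_force: [0.4, 0.1, 0.2]
grip_width: 0.002
grasp_force: 0.0
```

>>> {"name": "send_rows", "arguments": {"targets": [[-0.033,-0.0065,0,0,0,0],[-0.033,-0.0065,0,0,0,0],[-0.033,-0.0065,0.011,0,0,0],[-0.033,-0.0065,0.011,0,0,0],[-0.033,-0.0065,0.011,0,0,0],[-0.033,-0.0065,0,0,0,0],[-0.033,-0.0065,0,0,0,0],[-0.033,-0.0065,0,0,0,0],[-0.033,-0.0065,0,0,0,0],[-0.033,-0.0065,0,0,0,0]]}}

```text
clock: 4.9
position: [0.5494, 0.1692, 0.0975]
tcp_rot: [-0.0, -0.098, 0.995, -0.0]
ft_force: [-0.2, -0.6, -0.1]
grip_width: -0.0
grasp_force: 0.0
```

>>> {"name": "send_rows", "arguments": {"targets": [[-0.033,-0.0065,0,0,0,0],[-0.025,-0.005,0,0,0,0],[-0.02,-0.004,0,0,0,0],[-0.02,-0.004,0,0,0,0],[0,0,0,0,0,0],[0,0,0,0,0,0]]}}

```text
clock: 5.5
position: [0.5381, 0.1669, 0.0977]
tcp_rot: [0.0, -0.098, 0.995, 0.0]
ft_force: [0.3, 0.5, -1.0]
grip_width: -0.003
grasp_force: 0.0
```

Run:
```python
from h import *
s,p,R,t=wrist("w3"); print(s["position"],s["ft_force"])
a=p["image"][:,:,::-1]; cv2.imwrite("pics/w3z.png",cv2.resize(a[150:290,200:380],None,fx=4,fy=4,interpolation=cv2.INTER_CUBIC))
```

```text
[0.53813753 0.16690293 0.09768683] [ 0.28946239  0.49312246 -1.04783899]
```

View pics/w3z.png

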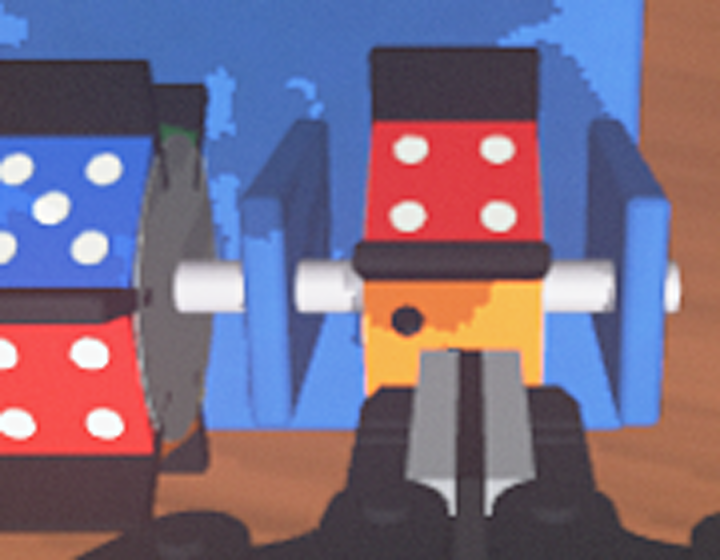

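The finger is over the orange face and the left wheel still shows red and orange. I'll measure its angle from the red face centre, and the right wheel's from its blue centre dot.

```bash
cat > ang.py <<'E'
from fit import *
from scipy.optimize import minimize_scalar
def angle(p,R,t,uv,k,side,V=(.5498,.1346,.1965)):
    yy=.0335*side; c,s=np.cos(V[2]),np.sin(V[2])
    def f(a):
        th=a-(k-1)*np.pi/3; x=.03*np.sin(th); X=[[V[0]+c*x-s*yy,V[1]+s*x+c*yy,.062+.03*np.cos(th)]]
        return np.linalg.norm(proj(p,R,t,X)[0]-uv)
    A=np.linspace((k-1)*np.pi/3-1.3,(k-1)*np.pi/3+1.3,1001); F=[f(a) for a in A]; i=np.argmin(F); return A[i],F[i]
E
python3 - <<'E'
from ang import *
s,p,R,t=wrist()
g=lambda u,v:(np.array([u,v])+.5)/4-.5+[200,150]
print(angle(p,R,t,g(453,183),4,1),angle(p,R,t,g(52,208),5,-1))
# where fingertip (TCP +-11 mm in x) and the far bar would show
v=[.5498,.1346,.1965];
def W(x,y,z): return [v[0]+np.cos(v[2])*x-np.sin(v[2])*y, v[1]+np.sin(v[2])*x+np.cos(v[2])*y, z]
for a in (2.16,2.0,1.9): 
    th=a+np.pi/6-2*np.pi/3
    print(a,[((proj(p,R,t,[W(r*np.sin(th+d),.0335,.062+r*np.cos(th+d))])[0]-[200,150])*4).round() for r in(.035,.046) for d in (0,-np.pi/3)])
T=s["position"]; print([((proj(p,R,t,[T+np.array([d*.98,d*.195,0])])[0]-[200,150])*4).round() for d in(-.011,0,.011)])
E
```

```text
(np.float64(2.210792653589793), np.float64(3.6631207173459153)) (np.float64(3.4347902047863905), np.float64(2.892806557935467))
2.16 [array([466., 447.]), array([466., 256.]), array([466., 507.]), array([466., 247.])]
2.0 [array([466., 428.]), array([466., 222.]), array([466., 484.]), array([466., 199.])]
1.9 [array([466., 414.]), array([466., 201.]), array([466., 465.]), array([466., 171.])]
[array([469., 261.]), array([469., 327.]), array([469., 391.])]
```

Run:
```python
from ang import *
s=env.observe(); p=env.camera("scene"); R,t=p["R"],p["t"]; T=s["position"]
pr=lambda X:proj(p,R,t,[X])[0]
print([pr(T+np.array([0,0,z])).round(1) for z in(0,.02,.04)])
c=pr(T).astype(int); o=c-[60,50]; print(o)
cv2.imwrite("pics/s3.png",cv2.resize(p["image"][o[1]:o[1]+85,o[0]:o[0]+120,::-1],None,fx=6,fy=6,interpolation=cv2.INTER_CUBIC))
print(((pr(T)-o)*6).round(),((pr(T+[0,0,.02])-o)*6).round())
```

```text
[array([384.6, 166.3]), array([385.8, 160.9]), array([387.1, 155.4])]
[324 116]
[364. 302.] [371. 270.]
```

View pics/s3.png

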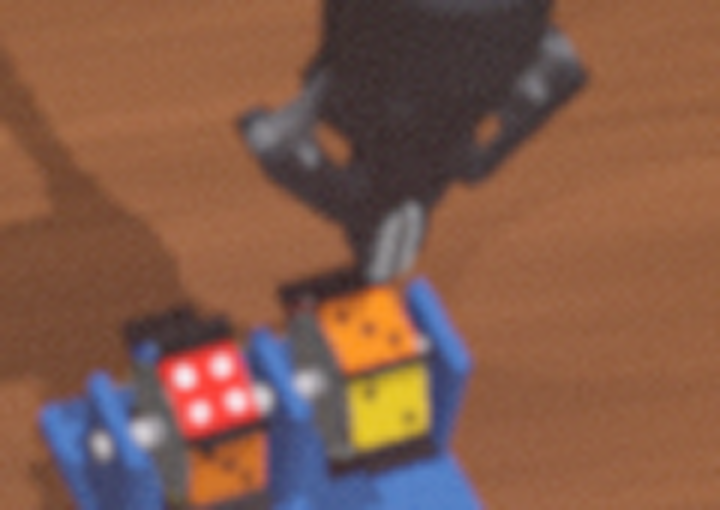

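The scene view shows the fingertip ending at crop row 278, higher than the TCP projection at row 302. So the real tip seems to sit above the reported TCP and passed over the bar. I'll find the face by gentle touch.

>>> {"name": "send_rows", "arguments": {"targets": [[0,0,-0.017,0,0,0],[0,0,-0.017,0,0,0],[0,0,0,0,0,0]]}}

```text
clock: 5.95
position: [0.5376, 0.1668, 0.093]
tcp_rot: [-0.0, -0.098, 0.995, -0.0]
ft_force: [-0.3, 0.2, -0.0]
grip_width: -0.003
grasp_force: 0.0
```

>>> {"name": "send_rows", "arguments": {"targets": [[0,0,-0.017,0,0,0],[0,0,0,0,0,0]]}}

```text
clock: 6.15
position: [0.5378, 0.1668, 0.0912]
tcp_rot: [-0.0, -0.098, 0.995, -0.0]
ft_force: [-0.3, -0.1, 0.3]
grip_width: 0.002
grasp_force: 0.0
```

>>> {"name": "send_rows", "arguments": {"targets": [[0,0,-0.017,0,0,0],[0,0,0,0,0,0]]}}

```text
clock: 6.35
position: [0.5378, 0.1668, 0.0892]
tcp_rot: [-0.0, -0.098, 0.995, -0.0]
ft_force: [0.6, -0.4, 0.6]
grip_width: 0.0
grasp_force: 0.0
```

>>> {"name": "send_rows", "arguments": {"targets": [[0,0,-0.017,0,0,0],[0,0,-0.017,0,0,0],[0,0,0,0,0,0]]}}

```text
clock: 6.65
position: [0.5377, 0.1668, 0.085]
tcp_rot: [-0.0, -0.098, 0.995, -0.0]
ft_force: [-0.5, 0.0, -0.1]
grip_width: 0.0
grasp_force: 0.0
```

>>> {"name": "send_rows", "arguments": {"targets": [[0,0,-0.017,0,0,0],[0,0,0,0,0,0]]}}

```text
clock: 6.85
position: [0.5378, 0.1668, 0.0831]
tcp_rot: [-0.0, -0.098, 0.995, -0.0]
ft_force: [0.3, 0.1, 0.1]
grip_width: -0.001
grasp_force: 0.0
```

>>> {"name": "send_rows", "arguments": {"targets": [[0,0,-0.017,0,0,0],[0,0,0,0,0,0]]}}

```text
clock: 7.05
position: [0.5378, 0.1668, 0.081]
tcp_rot: [-0.0, -0.098, 0.995, -0.0]
ft_force: [-0.7, -0.7, -0.5]
grip_width: -0.0
grasp_force: 0.0
```

Run:
```python
from ang import *
s=env.observe(); d0=np.array([.53813753,.16690293,.09768683])
_,p,R,t=wrist("w4"); T=s["position"]
q=env.camera("scene"); cv2.imwrite("pics/s4.png",q["image"][:,:,::-1])
# lines relative to TCP
def line(p,R,t,uv,T): return -R.T@t-T, R.T@np.linalg.solve(p["camera_matrix"],[*uv,1])
a,u=line(p,R,t,(317.,237.3),T)
b,v=line(q,q["R"],q["t"],((385+.5)/6-.5+324,(278+.5)/6-.5+116),d0)
k=np.linalg.lstsq(np.c_[u,-v],b-a,rcond=None)[0]
print("tip rel TCP",a+k[0]*u,b+k[1]*v)
A=p["image"][150:290,200:380,::-1]; c=proj(q,q["R"],q["t"],[T])[0].astype(int); o=c-[50,40]
B=q["image"][o[1]:o[1]+70,o[0]:o[0]+90,::-1]
A=cv2.resize(A,(540,420),interpolation=cv2.INTER_CUBIC);B=cv2.resize(B,(260,202),interpolation=cv2.INTER_CUBIC)
C=np.zeros((420,800,3),np.uint8);C[:,:540]=A;C[:202,540:]=B;cv2.imwrite("pics/c4.png",C)
```

```text
tip rel TCP [-0.00194925 -0.00053919  0.0132469 ] [-0.0007418   0.00543178  0.01426956]
```

View pics/c4.png

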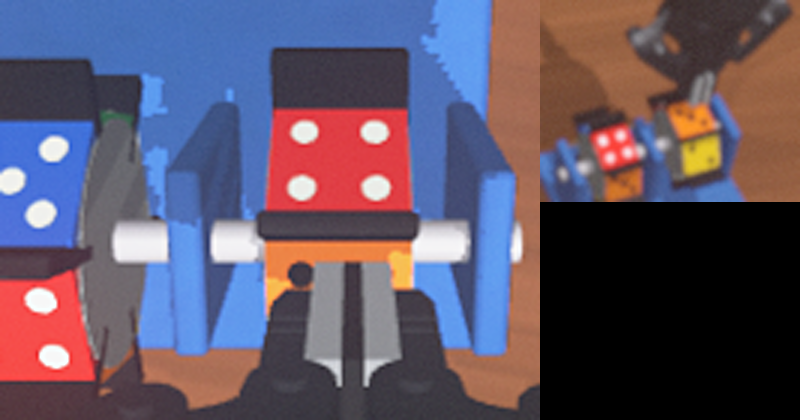

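The triangulation puts the tip well above the TCP: about 14 mm for a thin tip, up to 30 mm for a wide one. The picture shows the finger centred over the orange face and not touching it. I'll shift to mid-gap and keep probing down.

>>> {"name": "send_rows", "arguments": {"targets": [[0.065,0.013,0,0,0,0],[0,0,-0.017,0,0,0],[0,0,0,0,0,0]]}}

```text
clock: 7.45
position: [0.5461, 0.1685, 0.0791]
tcp_rot: [-0.0, -0.098, 0.995, -0.0]
ft_force: [0.6, -0.7, -0.4]
grip_width: -0.001
grasp_force: 0.0
```

>>> {"name": "send_rows", "arguments": {"targets": [[0,0,-0.012,0,0,0],[0,0,0,0,0,0]]}}

```text
clock: 7.65
position: [0.5455, 0.1684, 0.0775]
tcp_rot: [-0.0, -0.098, 0.995, -0.0]
ft_force: [0.2, 0.0, 0.2]
grip_width: 0.001
grasp_force: 0.0
```

>>> {"name": "send_rows", "arguments": {"targets": [[0,0,-0.012,0,0,0],[0,0,0,0,0,0]]}}

```text
clock: 7.85
position: [0.5456, 0.1684, 0.0761]
tcp_rot: [-0.0, -0.098, 0.995, -0.0]
ft_force: [-0.0, -0.1, -0.6]
grip_width: -0.001
grasp_force: 0.0
```

>>> {"name": "send_rows", "arguments": {"targets": [[0,0,-0.012,0,0,0],[0,0,0,0,0,0]]}}

```text
clock: 8.05
position: [0.5457, 0.1684, 0.0748]
tcp_rot: [-0.0, -0.098, 0.995, -0.0]
ft_force: [-0.0, 0.2, 0.4]
grip_width: -0.001
grasp_force: 0.0
```

>>> {"name": "send_rows", "arguments": {"targets": [[0,0,-0.012,0,0,0],[0,0,0,0,0,0]]}}

```text
clock: 8.25
position: [0.5457, 0.1684, 0.0733]
tcp_rot: [-0.0, -0.098, 0.995, -0.0]
ft_force: [0.3, -0.4, -0.5]
grip_width: -0.003
grasp_force: 0.0
```

>>> {"name": "send_rows", "arguments": {"targets": [[0,0,-0.012,0,0,0],[0,0,0,0,0,0]]}}

```text
clock: 8.45
position: [0.5457, 0.1684, 0.0719]
tcp_rot: [-0.0, -0.098, 0.995, -0.0]
ft_force: [-0.1, -0.1, 0.3]
grip_width: -0.003
grasp_force: 0.0
```

>>> {"name": "send_rows", "arguments": {"targets": [[0,0,-0.012,0,0,0],[0,0,0,0,0,0]]}}

```text
clock: 8.65
position: [0.5457, 0.1684, 0.0704]
tcp_rot: [-0.0, -0.098, 0.995, -0.0]
ft_force: [0.2, -0.2, -0.4]
grip_width: -0.0
grasp_force: 0.0
```

>>> {"name": "send_rows", "arguments": {"targets": [[0,0,-0.012,0,0,0],[0,0,0,0,0,0]]}}

```text
clock: 8.85
position: [0.5456, 0.1684, 0.069]
tcp_rot: [-0.0, -0.098, 0.995, -0.0]
ft_force: [-0.2, 0.4, 0.0]
grip_width: 0.0
grasp_force: 0.0
```

>>> {"name": "send_rows", "arguments": {"targets": [[0,0,-0.012,0,0,0],[0,0,-0.012,0,0,0],[0,0,0,0,0,0]]}}

```text
clock: 9.15
position: [0.5456, 0.1684, 0.066]
tcp_rot: [-0.0, -0.098, 0.995, -0.0]
ft_force: [0.4, 0.2, -0.4]
grip_width: -0.002
grasp_force: 0.0
```

>>> {"name": "send_rows", "arguments": {"targets": [[0,0,-0.012,0,0,0],[0,0,0,0,0,0]]}}

```text
clock: 9.35
position: [0.5457, 0.1684, 0.0647]
tcp_rot: [-0.0, -0.098, 0.995, -0.0]
ft_force: [0.4, 0.6, -0.4]
grip_width: 0.001
grasp_force: 0.0
```

>>> {"name": "send_rows", "arguments": {"targets": [[0,0,-0.012,0,0,0],[0,0,0,0,0,0]]}}

```text
clock: 9.55
position: [0.5461, 0.1685, 0.0639]
tcp_rot: [0.0, -0.098, 0.995, 0.0]
ft_force: [-0.9, 0.5, 2.0]
grip_width: -0.001
grasp_force: 1.3
```

>>> {"name": "send_rows", "arguments": {"targets": [[0,0,-0.012,0,0,0],[0,0,0,0,0,0]]}}

```text
clock: 9.75
position: [0.5472, 0.1688, 0.0638]
tcp_rot: [0.001, -0.098, 0.995, 0.0]
ft_force: [-1.8, -0.2, 7.5]
grip_width: 0.001
grasp_force: 3.9
```

Contact is at TCP z = 0.064 with the face at 0.092, so the real tip sits about 28 mm above the reported TCP. I'll lift over the far bar and redo the push at the corrected height.

>>> {"name": "send_rows", "arguments": {"targets": [[0,0,0.2,0,0,0],[0.18,0.036,0,0,0,0],[0.18,0.036,0,0,0,0],[0,0,-0.1,0,0,0],[0,0,-0.095,0,0,0],[0,0,0,0,0,0],[0,0,0,0,0,0]]}}

```text
clock: 10.45
position: [0.5866, 0.1766, 0.0608]
tcp_rot: [-0.002, -0.098, 0.995, -0.0]
ft_force: [0.4, 0.2, -0.3]
grip_width: 0.003
grasp_force: 0.0
```

>>> {"name": "send_rows", "arguments": {"targets": [[-0.033,-0.0065,0,0,0,0],[-0.033,-0.0065,0.017,0,0,0],[-0.033,-0.0065,0.017,0,0,0],[-0.033,-0.0065,0.017,0,0,0],[-0.033,-0.0065,0.017,0,0,0],[-0.033,-0.0065,0,0,0,0],[-0.033,-0.0065,0,0,0,0],[-0.033,-0.0065,0,0,0,0],[-0.033,-0.0065,0,0,0,0],[-0.033,-0.0065,0,0,0,0]]}}

```text
clock: 11.45
position: [0.5492, 0.1692, 0.0707]
tcp_rot: [0.0, -0.098, 0.995, -0.0]
ft_force: [1.4, 0.3, -0.3]
grip_width: 0.002
grasp_force: 0.7
```

>>> {"name": "send_rows", "arguments": {"targets": [[-0.033,-0.0065,0,0,0,0],[-0.025,-0.005,0,0,0,0],[-0.017,-0.003,0,0,0,0],[0,0,0,0,0,0],[0,0,0,0,0,0]]}}

```text
clock: 11.95
position: [0.5397, 0.1674, 0.0705]
tcp_rot: [-0.001, -0.098, 0.995, -0.0]
ft_force: [0.5, 0.2, 0.2]
grip_width: -0.003
grasp_force: 0.0
```

Run:
```python
from ang import *
s,p,R,t=wrist("w5"); print(s["position"],s["ft_force"])
a=p["image"][100:280,180:400,::-1]; cv2.imwrite("pics/w5z.png",cv2.resize(a,None,fx=3,fy=3,interpolation=cv2.INTER_CUBIC))
```

```text
[0.53973407 0.16743562 0.07051277] [0.53986111 0.1627096  0.23644101]
```

View pics/w5z.png

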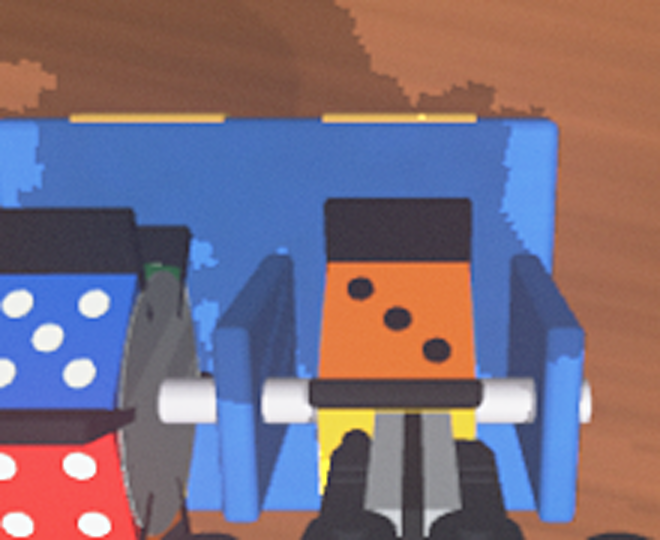

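Now it rolled: yellow is on top, and orange (centre (397,319) in the crop) faces the robot. Measure the angle.

Run:
```python
from ang import *
s,p,R,t=wrist()
g=lambda u,v:(np.array([u,v])+.5)/3-.5+[180,100]
print(angle(p,R,t,g(397,319),3,1),angle(p,R,t,g(48,337),5,-1))
# refit with base corner, bars
```

```text
(np.float64(1.1921951023931954), np.float64(4.130983109633955)) (np.float64(3.432190204786391), np.float64(3.1740645207963882))
```

The left wheel is at about 1.15, so it needs about 3 mm more push. Then retreat, lift and cross to the robot side of the right wheel.

>>> {"name": "send_rows", "arguments": {"targets": [[-0.013,-0.0025,0,0,0,0],[-0.013,-0.0025,0,0,0,0],[0,0,0,0,0,0],[0,0,0,0,0,0],[0.025,0.005,0,0,0,0],[0,0,0.2,0,0,0],[0,0,0.15,0,0,0],[-0.055,-0.294,0,0,0,0],[-0.055,-0.294,0,0,0,0],[0,0,0,0,0,0]]}}

```text
clock: 13.05
position: [0.5256, 0.0939, 0.1124]
tcp_rot: [-0.001, -0.097, 0.995, -0.001]
ft_force: [0.3, 0.5, -1.5]
grip_width: -0.002
grasp_force: 0.0
```

>>> {"name": "send_rows", "arguments": {"targets": [[0,0,0,0,0,0],[0,0,0,0,0,0]]}}

```text
clock: 13.25
position: [0.5272, 0.0975, 0.1127]
tcp_rot: [-0.0, -0.098, 0.995, 0.0]
ft_force: [-0.7, -0.4, -0.1]
grip_width: -0.001
grasp_force: 0.0
```

>>> {"name": "send_rows", "arguments": {"targets": [[0,0,-0.18,0,0,0],[0,0,-0.18,0,0,0],[0,0,0,0,0,0],[0,0,0,0,0,0]]}}

```text
clock: 13.65
position: [0.5268, 0.0977, 0.0692]
tcp_rot: [-0.001, -0.099, 0.995, 0.0]
ft_force: [0.4, -0.6, -0.1]
grip_width: 0.004
grasp_force: 0.0
```

>>> {"name": "send_rows", "arguments": {"targets": [[0.033,0.0065,0,0,0,0],[0.033,0.0065,0,0,0,0],[0.033,0.0065,0,0,0,0],[0.033,0.0065,0,0,0,0],[0.033,0.0065,0,0,0,0],[0.033,0.0065,0,0,0,0],[0.033,0.0065,0,0,0,0],[0.025,0.005,0,0,0,0],[0.016,0.003,0,0,0,0],[0.016,0.003,0,0,0,0]]}}

```text
clock: 14.65
position: [0.5616, 0.1038, 0.0693]
tcp_rot: [-0.0, -0.098, 0.995, -0.0]
ft_force: [-2.2, 0.0, -0.2]
grip_width: -0.002
grasp_force: 0.6
```

>>> {"name": "send_rows", "arguments": {"targets": [[0,0,0,0,0,0],[0,0,0,0,0,0]]}}

```text
clock: 14.85
position: [0.5621, 0.1039, 0.0697]
tcp_rot: [0.001, -0.098, 0.995, 0.0]
ft_force: [-0.6, -1.2, -0.0]
grip_width: 0.001
grasp_force: 0.2
```

>>> {"name": "send_rows", "arguments": {"targets": [[-0.025,-0.005,0,0,0,0],[0,0,0.3,0,0,0],[0,0,0.4,0,0,0],[0,0,0.4,0,0,0],[-0.18,0.09,0.3,0,0,0],[-0.18,0.09,0.3,0,0,0],[-0.18,0.09,0.2,0,0,0],[0,0,0,0,0,0],[0,0,0,0,0,0]]}}

```text
clock: 15.75
position: [0.4943, 0.1357, 0.2984]
tcp_rot: [0.002, -0.098, 0.995, -0.0]
ft_force: [0.7, -0.2, -0.1]
grip_width: 0.0
grasp_force: 0.0
```

Run:
```python
from h import *
s,p,R,t=wrist("w6"); print(s["position"])
X=[[.5498,.1346,.06]]; c=proj(p,R,t,X)[0].astype(int); o=c-[65,50]; print(o)
cv2.imwrite("pics/w6z.png",cv2.resize(p["image"][o[1]:o[1]+100,o[0]:o[0]+130,::-1],None,fx=6,fy=6,interpolation=cv2.INTER_CUBIC))
```

```text
[0.49428078 0.13572438 0.2983883 ]
[244 153]
```

View pics/w6z.png

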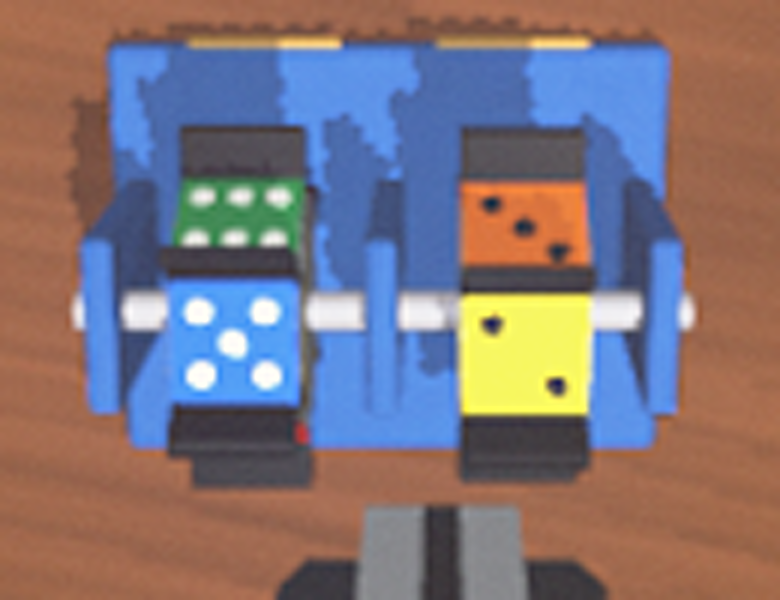

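Blue 5 (centre (233,343)) is up on the right wheel and yellow 2 (centre (524,355)) is up on the left. Refit the angles.

Run:
```python
from fit import *
import fit
uv=(np.array([(110,45),(668,45),(130,447),(655,447),(233,343),(524,355),(525,227)])+.5)/6-.5+[244,153]
s,p,R,t=wrist()
def m(v):
    x,y,w,aL,aR=v; c,sn=np.cos(w),np.sin(w)
    P=[(-57.5,-75,12),(-57.5,75,12),(57.5,-75,12),(57.5,75,12)]
    for a,k,yy in ((aR,5,-33.5),(aL,2,33.5),(aL,3,33.5)):
        th=a-(k-1)*np.pi/3; P.append((30*np.sin(th),yy,62+30*np.cos(th)))
    P=np.array(P)/1000; return np.c_[x+c*P[:,0]-sn*P[:,1],y+sn*P[:,0]+c*P[:,1],P[:,2]]
r=least_squares(lambda v:(proj(p,R,t,m(v))-uv).ravel(),[.55,.135,.196,1.05,4.19])
print(r.x,np.round(r.fun,1))
```

```text
[0.54859098 0.1319189  0.1967603  1.13018774 4.17020952] [-1.2 -0.4  0.9 -0.4 -0.8  0.6  0.5  0.6 -0.   0.   0.5  0.1  0.1 -0.1]
```

Both are within tolerance (1.13 and 4.17), and the arm is clear.

```bash
python3 -c "
from station import env
print(env.hand_in())"
```

```text
the job is handed in; nothing more can be done
None
```

I handed the job in with the blue block's left wheel showing face 2 at about 1.13 rad and the right wheel showing face 5 at about 4.17 rad, both within tolerance by my last camera fit. The arm was clear, and no move touched the green block, ammonite, slab or lens, though I took no final picture of them; `hand_in()` gave no verdict.

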